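Bolt the plywood tool chest

ROBOT

A 6-joint arm with a two-finger parallel gripper is mounted at the origin on the work surface. World frame = base frame: x ahead of the robot, y to its left, z up, the work surface at z = 0. Lengths are in m, angles in rad, forces in N, time in s.
With the tool pointing down it reaches from about 0.425 to 0.95 m from the base axis. Payload 3.5 kg.
Tool frame: the origin (TCP) lies at the very end of the fingers, on their centre line; the grasp point (between the pads) lies 19 mm behind it; z points along the fingers, y is the line along which they close (so a half turn about z gives the same grasp; the last joint's range is limited). The gripper opens to 85 mm and grips with 20 to 120 N. Pads are 22 mm wide; open, the fingers measure 114 mm over their backs; the gripper's body (76 mm by 85 mm) begins 54 mm behind the grasp point. The pads swing forward as they close: fully open they stand 13 mm farther back than shut.
Start: joints at [-1.435, 0.286, 1.577, -0, 1.279, -0.15], TCP at [0.19, -0.648, 0.231] pointing down, gripper open.
Joint ranges: [-2.77, 2.77], [-0.9, 2.22], [0.21, 2.48], [-1.53, 4.67], [0.24, 2.81], [-2.84, 2.84]. Speed limits (rad/s): [2.79, 2.79, 3.14, 3.14, 3.14, 3.14].

INTERFACE

Orientations are given as a 3x3 rotation matrix whose columns are the frame's x, y, z axes.
In Python, from bench import * gives the robot as it stands.
- The arm moves only by the tool servo_tool, never from a script. Its arguments are lists of equal length, an entry for each row: "claw": the gripper command: -1 is shut, 1 is fully open, values between are in proportion; "slide": the shift along the tool's x, y, z in cm, a list of three; "yaw": the turn about the tool's z in rad. In form: {"claw": [claw, ...], "slide": [[x, y, z], ...], "yaw": [yaw, ...]}. A call has 1 to 12 rows; each row is the pose to reach, as a shift and turn from the pose commanded when the call began, along the tool's axes at that moment; what a row does not reach only later rows make up. A row lasts 1/12 s, in which the tool goes at most 41.7 mm and 7.16 degrees, less where a joint would pass 70% of its speed; a pose out of reach is approached as far as the arm can. A call with a gripper value outside its range is refused whole. The fingers move at their own pace and stop on an object; the grip force is fixed at half the most. Time passes only in rows, so rows that repeat a pose let the fingers close. It gives the time, the measured TCP pose, the force, the opening and the grip force at its end, in the units of the state.
- get_obs(): the state, without advancing time (a new reading comes with each control period).
- camera(name): name is "side" or "top"; returns the picture (384x512x3 uint8, blue, green, red); there is no depth.
- camera_model(name): a dict with "intrinsics" (3x3 intrinsics, pixels), "k1" (the pictures are not rectified: a ray, as slopes to the right and down, at radius r is drawn at 1 + k1 r^2 times it, then the intrinsics apply), "R" (3x3) and "t" (3): a world point X has camera coordinates R X + t. Camera axes: x right, y down, z forward; pixel columns grow to the right and rows downward; lengths in m; the calibration is good to about 2 mm. A picture is of the moment at which its call begins. camera_model takes no time and is no camera call.
- job_done(): hands the job in; it is judged then, once.
The state is a dict: "time_s": time; "qpos": joint angles; "qd": joint speeds; "joint_efforts": joint torques, N m; "tool_pos": TCP position; "ee_rot": TCP orientation; "force": force on the tool from outside, world axes, zero at the start; "moment": the same for the moment, N m; "finger_gap": finger opening in m; "finger_force": force on a finger pad.
Only numpy, scipy, OpenCV 4.12 (cv2) and the standard library are available. Lean on these libraries where they do the work, as an engineer would, in place of code of your own. Each camera call takes 0.05 s, during which the arm holds its last target. There are 200 camera calls.

TASK

Bolt the lid of the plywood chest: press the long spring catch bar down with one fingertip and, keeping it held down all the way, push the bolt's upright tab with the other finger until the bolt is fully home in its keeper; then let go so that the catch springs back up and locks it. Nothing needs grasping; leave the tape measure, wood offcut, glue bottle and screwdriver where they are.

Things in the scene. Friction and masses are not known exactly. Their poses are not given: they have to be found in the camera images.
- chest: Low plywood chest, fixed, 250 (x) x 347 (y) x 100 mm tall. Origin: centre of its underside, on the bench; z up. On its flat top a 3 mm dark steel plate carries a sliding bolt at chest x = +28 mm and, parallel to it, a long catch bar at x = -28 mm. The bolt shoots towards chest +y into a keeper; two guide staples 33 mm high and 29 mm wide span it ahead of its tab, the first at y = 39 to 47 mm.
- bolt_tab (a point): Centre of the top of the bolt's upright steel tab; axes as the chest's. Tab 24 mm wide (x), 12 mm thick (y), top 56 mm above the chest top; the bolt's bar below it tops out at 22 mm and ends 7 mm behind the tab's centre (-y side). The space behind the tab is free down to the plate: a finger goes there to push it to +y. With the bolt drawn the point is at chest x, y = 28, -15 mm.
- catch_top (a point): Centre of the top of the catch bar, a flat steel bar 130 mm long (y), 22 mm wide (x), at chest x, y = -28, -16 mm; axes as the chest's. Its top is 40 mm above the chest top when up. It moves only up and down, stays level wherever it is pressed, and a finger may slide along it while pressing. From the bar's edge to the tab's edge there is a 33 mm gap (56 mm between centres).
- bolt (a joint): Slide of the bolt in m towards chest +y: 0 drawn (0 to 0.0015 at the start), 0.040 fully home against its stop. Friction about 2.5 N. With the catch up, its tooth blocks the bolt after about 2.5 mm, and again at two notches on the way; once the bolt is beyond 0.038 the tooth can spring up behind it and lock it.
- catch (a joint): How far the catch bar is pressed down, in m: 0 up (sprung), 0.012 at the bottom stop. It takes about 4 N to start and 7 N at the bottom (spring 300 N/m). The tooth clears the bolt below 0.005; hold it at 0.007 or more. It springs back by itself.
- tape: Black tape measure standing loose on the chest top on the +x side of the bolt, 66 x 62 x 36 mm; origin at the centre of its underside. Bystander.
- offcut: Loose pine offcut 35 x 85 x 22 mm on the chest top on the +x side of the bolt; origin at the centre of its underside. Bystander.
- glue: Glue bottle, white, 42 x 66 mm, 178 mm tall, loose on the bench beyond the chest's +y end; origin at the centre of its underside. Bystander.
- screwdriver: Screwdriver lying loose on the bench beyond the chest's -y end, along its own x; origin at its underside. Bystander.

How it is judged:
By the outcome, as a careful person would: the job done as asked, in the order asked, and still so for the second after the job is handed in, with the robot touching nothing.
It also fails if it takes over 35 s, if anything falls off the work surface, if the arm or the gripper's body presses on something with over 40 N, if the wrist force passes 120 N, or if a joint passes its speed limit or range.

## Working session

There is one attempt and no reset: what is moved stays moved. The work goes in short steps, Python scripts to look and compute and a tool call to move; the robot and the scene stay as the last step left them, time stands still between calls to the robot, and variables do not carry over. Pictures are saved under pics/ and viewed, at most 10 in all, crops included, and the job is handed in when it is done.

Besides the shell and the picture viewer there is one more tool, called after ">>>" as name(argument=value, ...), one argument or row to a line, values as JSON. servo_tool: Moves the arm, as the interface text tells. Its arguments: {"type":"object","properties":{"claw":{"type":"array"},"slide":{"type":"array"},"yaw":{"type":"array"}},"required":["claw","slide","yaw"]}

```bash
mkdir -p pics; python3 - <<'E'
from bench import *
import cv2
for n in("side","top"):
    cv2.imwrite(f"pics/{n}0.png",cv2.resize(camera(n),(800,600)))
    m=camera_model(n);print(n,m)
o=get_obs();print(o["time_s"],o["tool_pos"],o["ee_rot"],o["finger_gap"])
E
```

```text
side {'intrinsics': array([[420.93253218,   0.        , 256.59555961],
       [  0.        , 420.93253218, 191.10281068],
       [  0.        ,   0.        ,   1.        ]]), 'k1': -0.07299813975418222, 'R': array([[-0.99902774, -0.04192009, -0.01364846],
       [-0.01770451,  0.6650155 , -0.74661967],
       [ 0.0403748 , -0.74565212, -0.66511111]]), 't': array([0.57139773, 0.03779804, 1.12769836])}
top {'intrinsics': array([[411.92645126,   0.        , 252.23826525],
       [  0.        , 411.92645126, 187.68599483],
       [  0.        ,   0.        ,   1.        ]]), 'k1': -0.13925994839383657, 'R': array([[ 0.0880674 , -0.99611227,  0.00211463],
       [-0.97535818, -0.08666323, -0.20289381],
       [ 0.20228827,  0.01580581, -0.97919846]]), 't': array([0.04854884, 0.59138615, 1.08896759])}
0.1 [ 0.1902461  -0.64700389  0.23005041] [[ 9.59449126e-01  2.81881721e-01 -2.64335355e-04]
 [ 2.81881611e-01 -9.59446703e-01  2.18670369e-03]
 [ 3.62776113e-04 -2.17254222e-03 -9.99997574e-01]] 0.08569340052876566
```

View pics/side0.png

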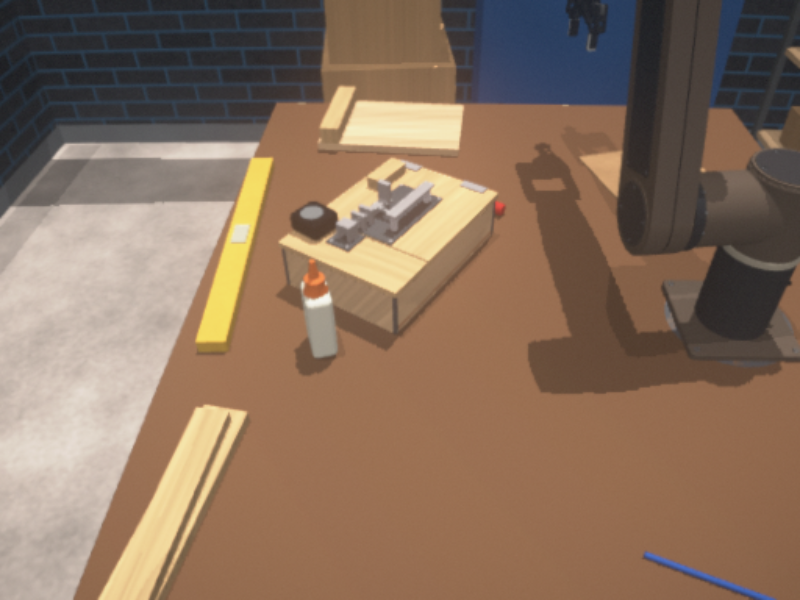

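View pics/top0.png

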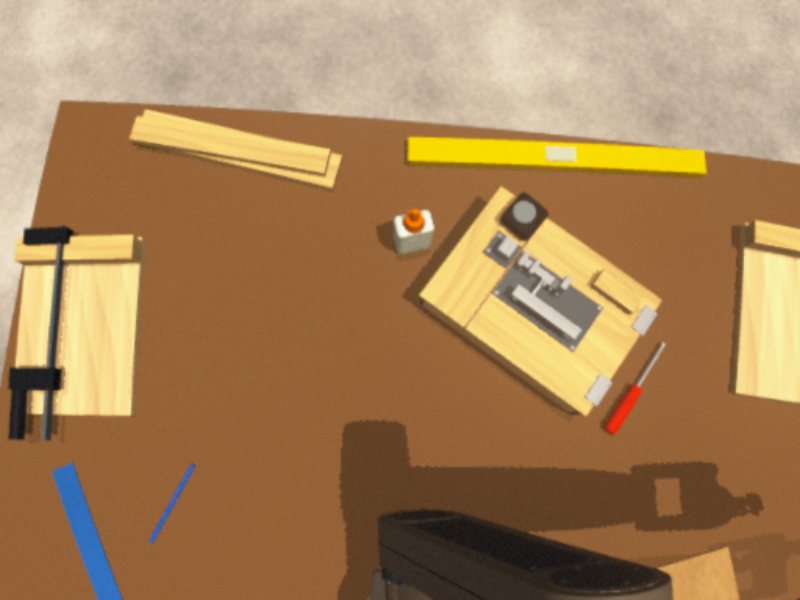

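The chest top's corners are near (502,187), (422,298), (585,413) and (660,300) in the top view. In the side view the chest spans about (283-497, 160-325). I'll enlarge both.

```bash
python3 - <<'E'
from bench import *
import cv2,numpy as np
for n,(x,y,w,h) in dict(side=(175,95,160,120),top=(262,115,170,127.5)).items():
    im=camera(n);np.save(f"pics/{n}.npy",im)
    h=int(h);s=800/w
    c=cv2.resize(im[y:y+h,x:x+w],None,fx=s,fy=s,interpolation=cv2.INTER_CUBIC)[:600]
    cv2.imwrite(f"pics/{n}1.png",c)
E
```

```text
(no output)
```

View pics/side1.png

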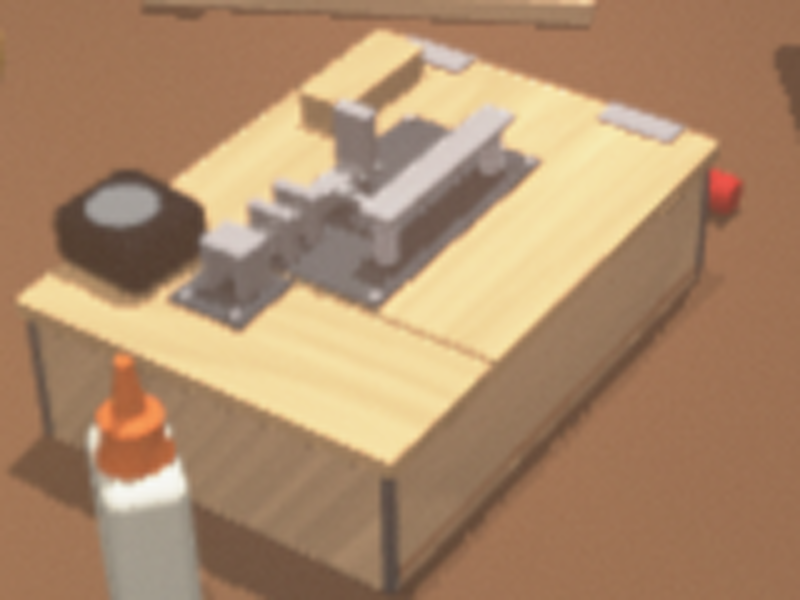

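View pics/top1.png

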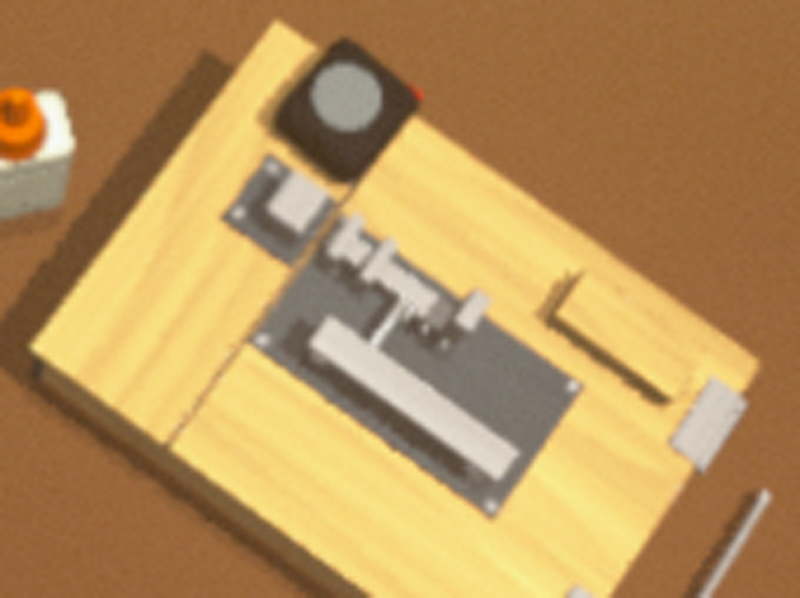

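Side crop: the catch bar's top is centred near (436,162), the tab top near (356,107), and the top corners are at (22,300), (388,467), (717,145), (380,30). Top crop: bar centre (414,398), tab top (478,300), corners (280,22), (33,347), (758,362). The bolt is drawn and the space behind the tab is free.

```bash
cat > h.py <<'E'
from bench import *
import numpy as np, cv2
from scipy.optimize import least_squares
CM={n:camera_model(n) for n in("side","top")}
def proj(n,X):
    m=CM[n];c=m["R"]@np.asarray(X)+m["t"];s=c[:2]/c[2];s=s*(1+m["k1"]*(s@s))
    return m["intrinsics"][:2,:2]@s+m["intrinsics"][:2,2]
def tri(ps,pt):
    return least_squares(lambda X:np.r_[proj("side",X)-ps,proj("top",X)-pt],[.55,-.3,.1])
def chest(p,q):
    c,s=np.cos(p[2]),np.sin(p[2]);return np.array([p[0]+c*q[0]-s*q[1],p[1]+s*q[0]+c*q[1],q[2]])
E
python3 - <<'E'
from h import *
S=lambda u,v:(np.array([u,v])+.5)/5-.5+[175,95]
T=lambda u,v:(np.array([u,v])+.5)/(800/170)-.5+[262,115]
d={'A':((.125,.1735,.1),S(22,300),T(280,22)),'B':((-.125,.1735,.1),S(388,467),T(33,347)),
'D':((.125,-.1735,.1),S(380,30),T(758,362)),'C':((-.125,-.1735,.1),S(717,145),np.array([585,413])/1.5625),
'catch':((-.028,-.016,.14),S(436,162),T(414,398)),'tab':((.028,-.015,.156),S(356,107),T(478,300))}
for k,(q,a,b) in d.items():
    r=tri(a,b);print(k,r.x.round(4),round(r.cost,2))
f=lambda p:np.concatenate([np.r_[proj("side",chest(p,q))-a,proj("top",chest(p,q))-b] for q,a,b in d.values()])
best=min((least_squares(f,[.6,-.3,y],loss='soft_l1') for y in(-2,-1,0,1,2,3)),key=lambda r:r.cost)
p=best.x;print(p,best.cost);print(f(p).reshape(-1,4).round(1))
for k,(q,_,_) in d.items():print(k,chest(p,q).round(4))
E
```

```text
A [ 0.7881 -0.0757  0.0991] 0.33
B [0.5793 0.0558 0.0969] 0.0
D [ 0.6065 -0.3689  0.101 ] 0.08
C [ 0.3982 -0.2394  0.0992] 0.27
catch [ 0.5614 -0.1561  0.1381] 0.06
tab [ 0.6117 -0.1848  0.1569] 1.63
[ 0.59338323 -0.15692704 -0.55494336] 4.411769222568838
[[-1.7 -0.4 -0.1 -0.5]
 [ 0.2 -0.8 -0.2  0.1]
 [-0.8 -0.   0.3 -0.2]
 [ 0.3 -0.2 -0.4  1.4]
 [ 0.3 -0.4  0.1 -0.3]
 [-0.4  0.  -0.5  2.2]]
A [ 0.791  -0.0753  0.1   ]
B [0.5786 0.0564 0.1   ]
D [ 0.6082 -0.3703  0.1   ]
C [ 0.3957 -0.2385  0.1   ]
catch [ 0.5612 -0.1558  0.14  ]
tab [ 0.6093 -0.1844  0.156 ]
```

The two-view fit puts the chest at (0.593, -0.157), yaw -0.555, with heights matching to about 2 mm. I'll go over the chest at the present height, turning tool y onto chest +x so that tool x lies along chest +y. The claw goes half shut, for 56 mm between fingertips.

>>> servo_tool(
  claw=[-0.02,-0.02,-0.02,-0.02,-0.02,-0.02,-0.02,-0.02,-0.02,-0.02,-0.02,-0.02],
  slide=[
    [2,-1.3,0],
    [5,-3.3,0],
    [8.3,-5.5,0],
    [11.6,-7.7,0],
    [14.9,-9.9,0],
    [18.2,-12.1,0],
    [21.5,-14.3,0],
    [24.8,-16.5,0],
    [28.1,-18.7,0],
    [31.4,-20.9,0],
    [34,-22.7,0],
    [36,-24,0],
  ],
  yaw=[-0.03,-0.09,-0.15,-0.21,-0.28,-0.35,-0.42,-0.49,-0.56,-0.62,-0.68,-0.73],
)

```text
time_s: 1.2
tool_pos: [0.4694, -0.3132, 0.2312]
ee_rot: [[0.523, 0.852, 0.0], [0.852, -0.523, 0.001], [0.001, -0.0, -1.0]]
force: [-0.9, -0.7, -0.1]
finger_gap: 0.0415
finger_force: 0.0
```

```bash
cat >> h.py <<'E'
P=np.array([.59338,-.15693,-.55494])
def rel():
    o=get_obs();c,s=np.cos(P[2]),np.sin(P[2]);d=o["tool_pos"][:2]-P[:2]
    ch=np.array([c*d[0]+s*d[1],-s*d[0]+c*d[1]])*1e3
    ty=o["ee_rot"][:,1]
    print("t",o["time_s"],"chest xy mm",ch.round(1),"z",o["tool_pos"][2].round(4),"yawerr",round(np.arctan2(ty[1],ty[0])-P[2],4),"gap",round(o["finger_gap"],4),"F",np.round(o["force"],1))
    return o,ch
E
python3 -c "
from h import *
o,c=rel();t=chest(P,[0,-.041,.2]);print(o['ee_rot'].T@(t-o['tool_pos'])*100)"
```

```text
t 1.2 chest xy mm [ -23.1 -198.2] z 0.2312 yawerr 0.0047 gap 0.0415 F [-0.9 -0.7 -0.1]
[15.70625838  2.38070393  3.13276285]
```

>>> servo_tool(
  claw=[-0.02,-0.02,-0.02,-0.02,-0.02,-0.02,-0.02,-0.02],
  slide=[
    [2,0.3,0],
    [5,0.8,0],
    [8.5,1.3,0],
    [12,1.8,0.5],
    [14.5,2.2,2],
    [15.7,2.4,4],
    [15.7,2.4,5],
    [15.7,2.4,5],
  ],
  yaw=[0,0,0,0,0,0,0,0],
)

```text
time_s: 1.87
tool_pos: [0.5694, -0.1937, 0.1776]
ee_rot: [[0.526, 0.851, -0.006], [0.851, -0.526, 0.003], [-0.001, -0.007, -1.0]]
force: [-1.1, 0.5, -0.7]
finger_gap: 0.0419
finger_force: 0.0
```

```bash
python3 - <<'E'
from h import *
rel()
a=camera("side")[85:175,210:330];b=camera("top")[135:225,290:410]
r=lambda c:cv2.resize(c,(400,300),interpolation=cv2.INTER_CUBIC)
r2=lambda c:cv2.resize(c,(800,600),interpolation=cv2.INTER_CUBIC)
cv2.imwrite("pics/s2.png",r2(a));cv2.imwrite("pics/t2.png",r2(b))
E
```

```text
t 1.8667 chest xy mm [ -1.  -43.8] z 0.1776 yawerr 0.0015 gap 0.0419 F [-1.1  0.5 -0.7]
```

View pics/s2.png

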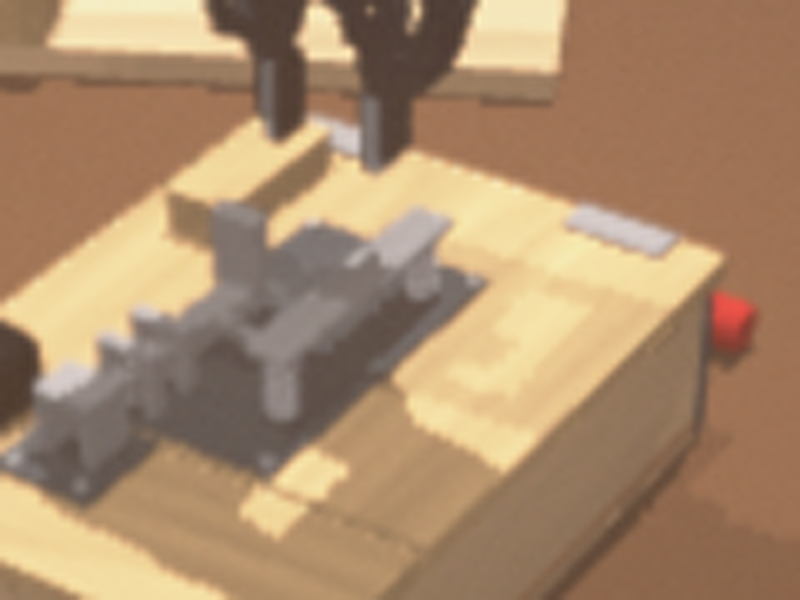

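The side crop shows the pusher fingertip near (275,137), behind the tab, and the catch fingertip near (378,168), over the bar. I'll solve the tip height from these.

```bash
python3 - <<'E'
from h import *
for x,px in((.028,(275,137)),(-.028,(378,168))):
  for z in(.172,.178,.184,.19):
    print(x,z,[((proj("side",chest(P,(x-.001,y,z)))-[210,85])*6.667).round() for y in(-.033,-.044,-.055)],px)
E
```

```text
0.028 0.172 [array([261., 156.]), array([276., 145.]), array([291., 134.])] (275, 137)
0.028 0.178 [array([261., 144.]), array([276., 132.]), array([290., 121.])] (275, 137)
0.028 0.184 [array([260., 131.]), array([275., 120.]), array([290., 109.])] (275, 137)
0.028 0.19 [array([260., 119.]), array([275., 108.]), array([290.,  97.])] (275, 137)
-0.028 0.172 [array([372., 194.]), array([386., 182.]), array([400., 171.])] (378, 168)
-0.028 0.178 [array([372., 181.]), array([386., 170.]), array([401., 158.])] (378, 168)
-0.028 0.184 [array([372., 169.]), array([386., 157.]), array([401., 146.])] (378, 168)
-0.028 0.19 [array([372., 156.]), array([386., 144.]), array([401., 133.])] (378, 168)
```

View pics/t2.png

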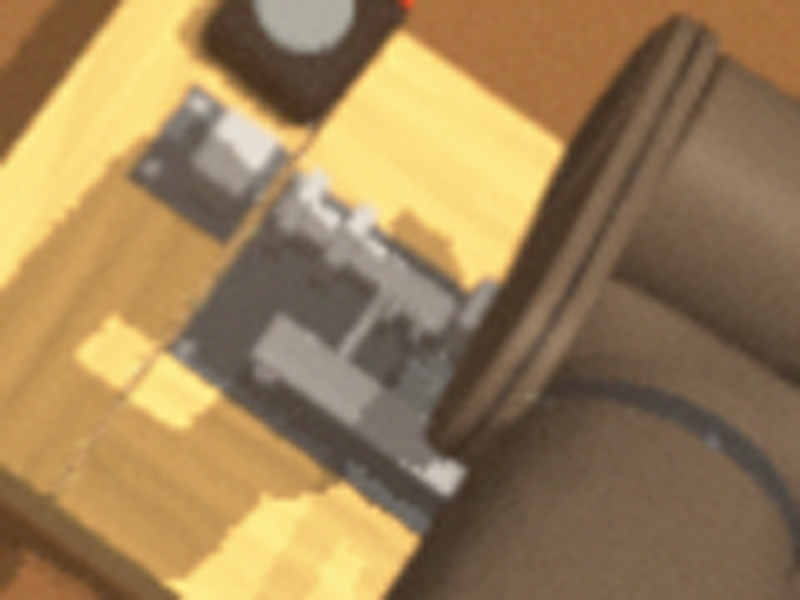

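The tips stand about 4-5 mm above the TCP, so contact should come at TCP z of about 0.135. The top view confirms the catch is still up and the tab untouched. Next I descend to just above contact.

>>> servo_tool(
  claw=[-0.02,-0.02,-0.02,-0.02,-0.02,-0.02],
  slide=[
    [0,0,1],
    [0,0,2.2],
    [0,0,3.2],
    [0,0,3.7],
    [0,0,3.7],
    [0,0,3.7],
  ],
  yaw=[0,0,0,0,0,0],
)

```text
time_s: 2.47
tool_pos: [0.5708, -0.1951, 0.1436]
ee_rot: [[0.527, 0.85, -0.001], [0.85, -0.527, 0.001], [-0.0, -0.001, -1.0]]
force: [0.7, -0.3, -0.3]
finger_gap: 0.0418
finger_force: 0.0
```

```bash
python3 -c "
from h import *
rel()"
```

```text
t 2.4667 chest xy mm [  0.9 -44.3] z 0.1436 yawerr -0.0004 gap 0.0418 F [ 0.7 -0.3 -0.3]
```

>>> servo_tool(
  claw=[-0.02,-0.02,-0.02,-0.02,-0.02,-0.02],
  slide=[
    [0,0,0.2],
    [0,0,0.5],
    [0,0,0.8],
    [0,0,0.8],
    [0,0,0.8],
    [0,0,0.8],
  ],
  yaw=[0,0,0,0,0,0],
)

```text
time_s: 2.97
tool_pos: [0.5717, -0.1953, 0.1374]
ee_rot: [[0.527, 0.85, 0.001], [0.85, -0.527, -0.001], [0.0, 0.002, -1.0]]
force: [-0.6, 0.2, 3.5]
finger_gap: 0.0418
finger_force: 1.8
```

```bash
python3 -c "
from h import *
rel()"
```

```text
t 2.9667 chest xy mm [  1.8 -44.1] z 0.1374 yawerr 0.0 gap 0.0418 F [-0.6  0.2  3.5]
```

>>> servo_tool(
  claw=[-0.02,-0.02,-0.02,-0.02,-0.02,-0.02,-0.02,-0.02],
  slide=[
    [0,0,0.2],
    [0,0,0.4],
    [0,0,0.6],
    [0,0,0.8],
    [0,0,1.0],
    [0,0,1.0],
    [0,0,1.0],
    [0,0,1.0],
  ],
  yaw=[0,0,0,0,0,0,0,0],
)

```text
time_s: 3.63
tool_pos: [0.5717, -0.1954, 0.1272]
ee_rot: [[0.527, 0.85, 0.001], [0.85, -0.527, -0.001], [0.0, 0.001, -1.0]]
force: [-0.2, -0.8, 6.8]
finger_gap: 0.042
finger_force: 3.4
```

```bash
python3 - <<'E'
from h import *
rel()
b=camera("side")[85:175,210:330];cv2.imwrite("pics/s3.png",cv2.resize(b,(800,600),interpolation=cv2.INTER_CUBIC))
E
```

```text
t 3.6333 chest xy mm [  1.8 -44.1] z 0.1272 yawerr -0.0 gap 0.042 F [-0.2 -0.8  6.8]
```

View pics/s3.png

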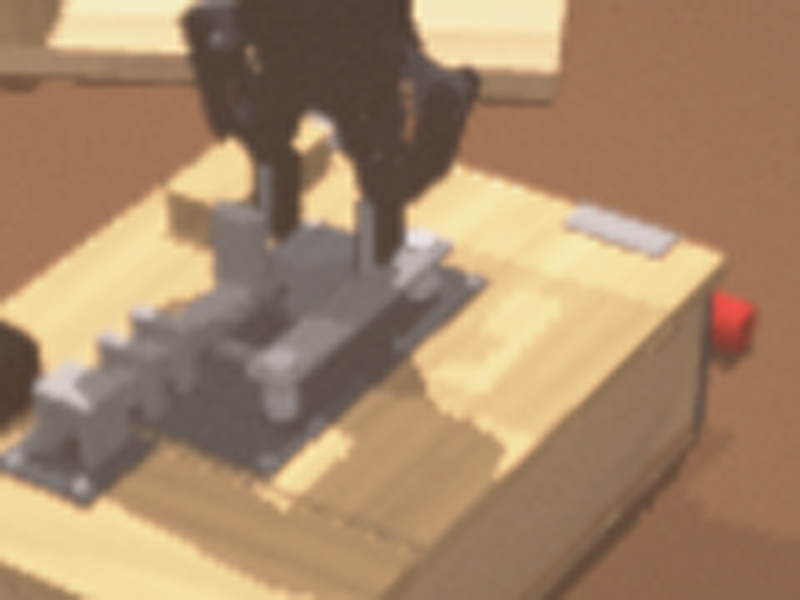

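The bar in the side crop is pressed well down, its near end at about (280,362). Force is 6.8 N, about 10 mm down, and the pusher is standing behind the tab at (270,215). Now I push along tool x, holding this height.

>>> servo_tool(
  claw=[-0.02,-0.02,-0.02,-0.02,-0.02,-0.02,-0.02,-0.02,-0.02,-0.02,-0.02,-0.02],
  slide=[
    [0.3,0,0],
    [0.7,0,0],
    [1.1,0,0],
    [1.5,0,0],
    [1.9,0,0],
    [2.3,0,0],
    [2.7,0,0],
    [3.1,0,0],
    [3.5,0,0],
    [3.9,0,0],
    [3.9,0,0],
    [3.9,0,0],
  ],
  yaw=[0,0,0,0,0,0,0,0,0,0,0,0],
)

```text
time_s: 4.68
tool_pos: [0.5915, -0.1638, 0.1272]
ee_rot: [[0.526, 0.851, -0.001], [0.851, -0.526, -0.004], [-0.004, 0.001, -1.0]]
force: [-3.0, -4.3, 6.4]
finger_gap: 0.0417
finger_force: 3.8
```

```bash
python3 -c "
from h import *
o,_=rel();print(o['ee_rot'].T@o['force'])"
```

```text
t 4.6833 chest xy mm [ 2.  -6.9] z 0.1272 yawerr 0.0011 gap 0.0417 F [-3.  -4.3  6.4]
[-5.22614615 -0.24729548 -6.4195662 ]
```

>>> servo_tool(
  claw=[-0.02,-0.02,-0.02,-0.02,-0.02,-0.02],
  slide=[
    [0.3,0,0],
    [0.6,0,0],
    [0.9,0,0],
    [1.2,0,0],
    [1.2,0,0],
    [1.2,0,0],
  ],
  yaw=[0,0,0,0,0,0],
)

```text
time_s: 5.18
tool_pos: [0.5977, -0.1538, 0.1273]
ee_rot: [[0.526, 0.85, -0.001], [0.85, -0.526, -0.004], [-0.004, 0.001, -1.0]]
force: [-3.0, -4.8, 7.1]
finger_gap: 0.0419
finger_force: 4.0
```

>>> servo_tool(
  claw=[-0.02,-0.02,-0.02,-0.02],
  slide=[
    [0.2,0,0],
    [0.3,0,0],
    [0.3,0,0],
    [0.3,0,0],
  ],
  yaw=[0,0,0,0],
)

```text
time_s: 5.52
tool_pos: [0.5987, -0.152, 0.1273]
ee_rot: [[0.526, 0.85, -0.003], [0.85, -0.526, -0.005], [-0.006, 0.001, -1.0]]
force: [-5.2, -6.3, 7.6]
finger_gap: 0.0422
finger_force: 5.8
```

```bash
python3 -c "
from h import *
o,_=rel();print(o['ee_rot'].T@o['force'])"
```

```text
t 5.5167 chest xy mm [2. 7.] z 0.1273 yawerr 0.0007 gap 0.0422 F [-5.2 -6.3  7.6]
[-8.12070359 -1.05426067 -7.56838735]
```

>>> servo_tool(
  claw=[-0.02,-0.02,-0.02,-0.02,-0.02],
  slide=[
    [0.2,0,0],
    [0.4,0,0],
    [0.4,0,0],
    [0.4,0,0],
    [0.4,0,0],
  ],
  yaw=[0,0,0,0,0],
)

```text
time_s: 5.93
tool_pos: [0.5988, -0.1519, 0.1275]
ee_rot: [[0.526, 0.85, -0.008], [0.85, -0.526, -0.011], [-0.014, -0.001, -1.0]]
force: [-12.4, -14.6, 10.2]
finger_gap: 0.0423
finger_force: 10.5
```

```bash
python3 - <<'E'
from h import *
o,_=rel();print(o['ee_rot'].T@o['force'])
b=camera("side")[85:175,210:330];cv2.imwrite("pics/s4.png",cv2.resize(b,(800,600),interpolation=cv2.INTER_CUBIC))
for s in (0,.036,.04): print(s,((proj("side",chest(P,(.028,-.015+s,.156)))-[210,85])*6.667).round(),((proj("side",chest(P,(-.028,-.016,.13)))-[210,85])*6.667).round())
E
```

```text
t 5.9333 chest xy mm [2.  7.1] z 0.1275 yawerr 0.0005 gap 0.0423 F [-12.4 -14.6  10.2]
[-19.09511747  -2.85834721  -9.91303808]
0 [236. 207.] [348. 297.]
0.036 [186. 245.] [348. 297.]
0.04 [180. 250.] [348. 297.]
```

View pics/s4.png

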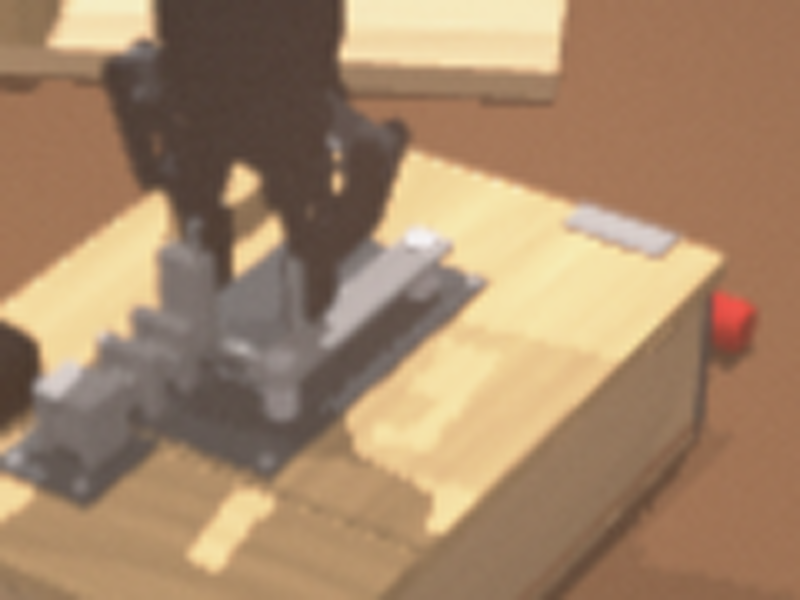

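There's a hard stop: 19 N along the push with no further travel, and the tab top at (187,248) agrees with 40 mm home. I'll ease the push, lift so the catch springs up while still behind the tab, then back off and rise clear.

>>> servo_tool(
  claw=[-0.02,-0.02,-0.02,-0.02,-0.02,-0.02,-0.02,-0.02,-0.02,-0.02,-0.02,-0.02],
  slide=[
    [-0.2,0,0],
    [-0.3,0,0],
    [-0.3,0,-0.5],
    [-0.3,0,-1.0],
    [-0.3,0,-1.4],
    [-0.3,0,-1.6],
    [-0.8,0,-1.7],
    [-1.5,0,-1.8],
    [-1.8,0,-3],
    [-1.8,0,-5],
    [-1.8,0,-7],
    [-1.8,0,-8],
  ],
  yaw=[0,0,0,0,0,0,0,0,0,0,0,0],
)

```text
time_s: 6.98
tool_pos: [0.5935, -0.1615, 0.2101]
ee_rot: [[0.527, 0.85, 0.005], [0.85, -0.527, -0.002], [0.001, 0.005, -1.0]]
force: [0.6, -0.6, 0.7]
finger_gap: 0.0417
finger_force: 0.0
```

>>> servo_tool(
  claw=[-0.02,-0.02,-0.02,-0.02,-0.02],
  slide=[
    [-2,0,-2],
    [-5,0,-3],
    [-8,0,-3],
    [-10,0,-3],
    [-10,0,-3],
  ],
  yaw=[0,0,0,0,0],
)

```text
time_s: 7.4
tool_pos: [0.5382, -0.2488, 0.2372]
ee_rot: [[0.53, 0.848, 0.001], [0.848, -0.53, -0.002], [-0.001, 0.001, -1.0]]
force: [1.0, -0.4, 0.1]
finger_gap: 0.042
finger_force: 0.0
```

```bash
python3 - <<'E'
from h import *
o,_=rel()
b=camera("side")[85:175,210:330];cv2.imwrite("pics/s5.png",cv2.resize(b,(800,600),interpolation=cv2.INTER_CUBIC))
for s in (0,.036,.04): print(s,((proj("side",chest(P,(.028,-.015+s,.156)))-[210,85])*6.667).round())
for z in (.128,.14):print(z,((proj("side",chest(P,(-.028,.049,z)))-[210,85])*6.667).round())
E
```

```text
t 7.4 chest xy mm [   1.5 -107.1] z 0.2372 yawerr -0.0035 gap 0.042 F [ 1.  -0.4  0.1]
0 [236. 207.]
0.036 [186. 245.]
0.04 [180. 250.]
0.128 [259. 375.]
0.14 [258. 351.]
```

View pics/s5.png

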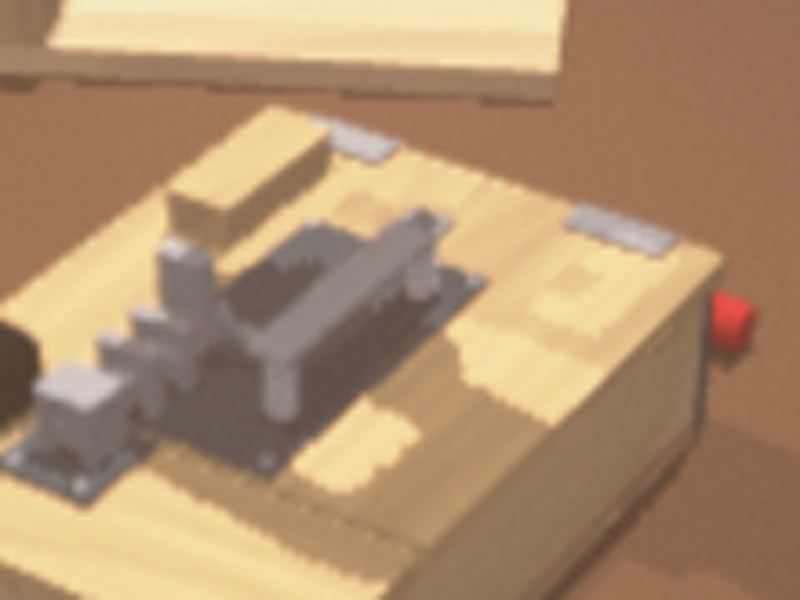

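The catch bar is back at its original height, with its near end at about (265,350) as in the first crop. The tab is still home at (187,246), and the arm is clear of everything.

```bash
python3 -c "
from bench import *
print(job_done())"
```

```text
the job is handed in; nothing more can be done
None
```

The bolt went home against its stop with the catch held down throughout, and the catch sprang back up to its original height. I handed the job in at about 7.4 s with the arm clear and the bystanders untouched; no verdict came back.

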